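# Clip the cabinet key onto the bench eye

## Robot

A 7-joint arm with a two-finger parallel gripper is mounted at the origin on the work surface. World frame = base frame: x ahead of the robot, y to its left, z up, the work surface at z = 0. Lengths are in m, angles in rad, forces in N, time in s.
With the tool pointing down it reaches from about 0.35 to 0.9 m from the base axis. Payload 19.9 kg.
Tool frame: the origin (TCP) lies between the finger pads; the fingertips stand 19 mm ahead of it and the grasp point (between the pads) is the TCP; z points along the fingers, y is the direction in which the jaws open and shut (so a half turn about z gives the same grasp; the last joint's range is limited). The gripper opens to 94 mm and grips with 3 to 60 N. Pads are 16 mm wide; open, the fingers measure 119 mm over their backs; the gripper's body (75 mm by 177 mm) begins 78 mm behind the grasp point.
Start: joints at [1.109, 0.417, -0.01, 1.614, 0.005, 1.111, -0.053], TCP at [0.255, -0.571, 0.224] pointing down, gripper open.
Joint ranges: [-2.81, 2.81], [-0.39, 2.02], [-1.27, 1.25], [0.06, 2.57], [-1.19, 4.33], [0.19, 2], [-2.82, 2.82]. Speed limits (rad/s): [1.89, 1.89, 2.39, 2.39, 3.01, 3.01, 3.01].

## Interface

Orientations are given as a 3x3 rotation matrix whose columns are the frame's x, y, z axes.
In Python, from rig import robot gives the robot as it stands. Calls block until the motion is done:
- robot.move_ptp(position, orientation): joint-space move of the TCP to a pose.
- robot.move_linear(position, velocity=0.15, frame=None, threshold=None): straight line of the TCP; frame=None keeps the orientation; velocity is the mean speed in m/s. With threshold (N) it stops when the force on the tool has changed by that much, and returns True; else False.
- robot.goto_joints(angles): joint-space move.
- robot.gripper_to(opening): finger opening in m; the grip force is fixed at half the most; returns when the fingers have stopped.
- robot.pause(seconds).
- robot.ik(position, orientation): joint angles nearest the present ones, or None.
- robot.get_state(): the state.
- robot.grab_frame(name): name is "scene" or "side" or "wrist"; returns the picture (480x640x3 uint8, red, green, blue); there is no depth.
- robot.camera_info(name): a dict with "fx", "fy", "cx", "cy" (pixels), "rvec" (rotation vector, rad) and "tvec" (3), from world to camera coordinates, as OpenCV has them. Camera axes: x right, y down, z forward; pixel columns grow to the right and rows downward; lengths in m; the calibration is good to about 2 mm. A picture is of the moment at which its call begins: read the wrist's pose just before it. camera_info takes no time and is no camera call; for the wrist camera it gives the pose at the moment of the call.
A pose or a line that the arm cannot do raises robot.PlanningError and nothing moves.
- robot.sign_off(): hands the job in, once; it reports no verdict.
The state is a dict: "time": time; "qpos": joint angles; "joint_vel": joint speeds; "effort": joint torques, N m; "ee_pos": TCP position; "tool_rot": TCP orientation; "force": force on the tool from outside, world axes, zero at the start; "moment": the same for the moment, N m; "opening": finger opening in m.
Only numpy, scipy, OpenCV 4.12 (cv2) and the standard library are available. Lean on these libraries where they do the work, as an engineer would, in place of code of your own. Each camera call takes 0.05 s, during which the arm holds its last target. There are 200 camera calls.

## Task

Take the cabinet key whose fob ends in a snap hook and clip it onto the bench eye: press the hook's sprung gate against the slim upright bar of the eye until the bar is inside the hook and the gate has sprung shut behind it. Leave the hooked key lying flat on the bench, let go, and leave the other key, the one on a plain closed ring, where it lies.

Things in the scene. Friction and masses are not known exactly. Their poses are not given: they have to be found in the camera images.
- clip: Key with snap hook, lies flat, 145 mm long, 150 g (all mm). Origin: underside of fob's middle; x to the hook's mouth, z up. Fob: black block 50 (x) x 24 x 16 mm thick, grip across the 24 mm; key blade behind to x=-55. Hook: flat frame of 9 mm steel bar, x=25..90, 65 wide, clear inside x=34..82, y=-23..23. Front side x=86 is the mouth: gate from y=28 to -12, fixed nose y=-16 to -28.
- gate (a joint): Hook's gate, 7 mm aluminium rod hinged at clip x=86, y=28 mm. 0 = shut; grows as it swings inward towards the fob, to 1.45 rad. Sprung shut; 2 to 6 N opens it. Push the clip along its x so that a bar meets the gate near y=0 (-8 to 10 mm will do); the gate springs shut behind the bar once the bar's axis is at clip x=45 mm or less. At x=39 the bar meets the hook's back.
- eye: Fixed steel bench eye: a slim upright bar, 10 mm diameter, bent over at the top (highest 51 mm) to a post 20 mm thick, 52 mm high, standing at y=65 mm in the eye's frame. Origin: slim bar's axis at the bench surface; z up; x square to the plane of bar and post, roughly away from the robot. The bench around it is flat. The hook goes round the slim bar, e.g. pushed along the eye's x.
- ring_key: The other key, to be left alone: same black fob and blade (origin at the underside of the fob's middle, x towards the ring, z up), but on a plain closed round ring 58 mm across, of 6 mm wire, with no gate.
Things that resemble listed ones, but are neither listed nor needed, are in the scene too. Leave any purple look-alike of the eye alone.

How it is judged:
At the end, for the whole second after the job is handed in: The eye's slim bar stands inside the hook's frame (its axis at x = 34 to 81 mm, y = -23 to 23 mm in the clip's frame), the gate is shut to within 0.15 rad, and the key lies flat on the bench (origin below 12 mm, tilted less than 10 degrees) and at rest (x of eye in the frame of clip between 0.034 and 0.081 m and y of eye in the frame of clip between -0.023 and 0.023 m and value of joint gate below 0.15 rad and height (world z) of clip below 0.012 m and angle between clip's own z axis and vertical below 0.17 rad and linear speed of clip below 0.03 m/s); the robot touches nothing.
It fails at once if the key on the plain ring is moved by more than 30 mm (distance of ring_key from where it was at the start of the episode above 0.03 m).
It also fails if it takes over 38 s, if anything falls off the work surface, if the arm or the gripper's body presses on something with over 40 N, if the wrist force passes 120 N, or if a joint passes its speed limit or range.

## Working session

There is one attempt and no reset: what is moved stays moved. The work goes in short steps, each a Python script; the robot and the scene stay as the last script left them, time stands still between calls to the robot, and variables do not carry over. Pictures are saved under pics/ and viewed, about 8 in all and at most 12, crops included, and the job is handed in when it is done.

```bash
mkdir -p pics; cat > h.py <<'E'
import numpy as np, cv2
from rig import robot
def cam(name):
    c=robot.camera_info(name); R=cv2.Rodrigues(np.array(c["rvec"],float))[0]
    return c,R,np.array(c["tvec"],float).ravel()
def ray(cm,u,v,z):
    c,R,t=cm; d=R.T@np.array([(u-c["cx"])/c["fx"],(v-c["cy"])/c["fy"],1]); o=-R.T@t
    return o+d*(z-o[2])/d[2]
def proj(cm,p):
    c,R,t=cm; q=R@np.array(p)+t; return q[0]/q[2]*c["fx"]+c["cx"],q[1]/q[2]*c["fy"]+c["cy"]
def snap(name,fn):
    cm=cam(name); im=robot.grab_frame(name); cv2.imwrite(f"pics/{fn}.png",im[:,:,::-1]); return cm,im
def rot(a): # tool down, tool y axis (jaw) at angle a in world xy
    y=np.array([np.cos(a),np.sin(a),0]); z=np.array([0,0,-1.]); return np.column_stack([np.cross(y,z),y,z])
E
python3 - <<'E'
from h import *
for n in("scene","side"):
    cm,im=snap(n,n+"0"); print(n,-cm[1].T@cm[2],cm[1][2])
s=robot.get_state();print(s["time"],s["tool_rot"])
E
```

```text
scene [ 0.86634123 -0.35700102  0.78108257] [-0.31219704  0.43006908 -0.84709716]
side [ 0.49862003 -0.50042938  0.68653213] [ 0.09533719  0.63708344 -0.76487614]
0.1 [[ 9.13168633e-01  4.07581628e-01 -5.13652553e-04]
 [ 4.07581945e-01 -9.13168117e-01  9.74010792e-04]
 [-7.20622302e-05 -1.09879161e-03 -9.99999394e-01]]
```

View pics/scene0.png

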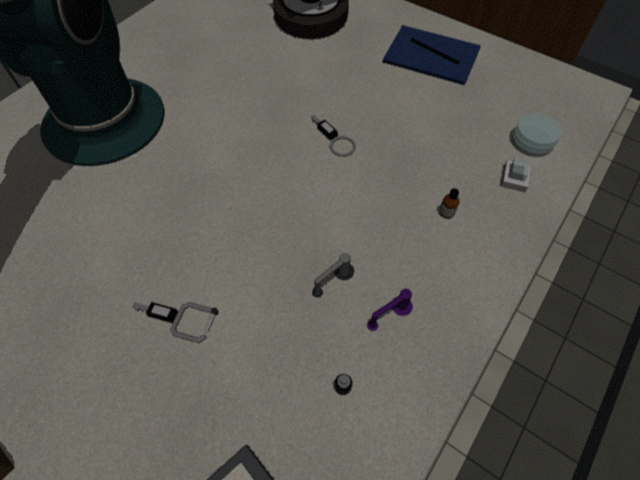

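View pics/side0.png

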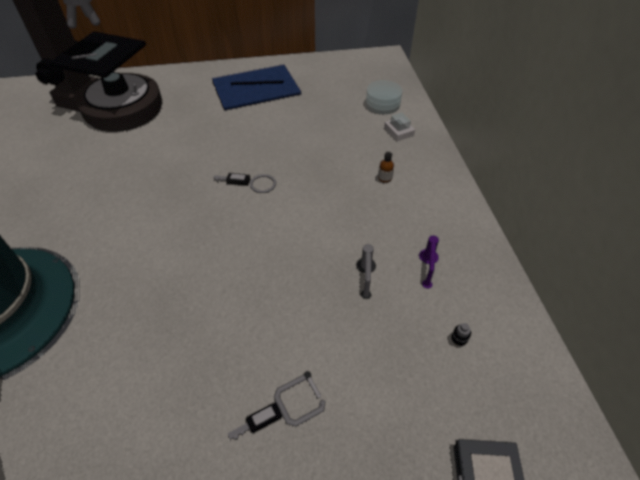

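Scene view: hooked key has its fob at (162,312) and hook at (195,322); the eye's slim bar base is at (318,291) and its post at (344,265). The ring key is at (327,129), and the look-alike is purple. Side view: fob (263,417), slim bar base (366,295), post (366,265). I'll compute the positions and take a wrist view from above.

```bash
python3 - <<'E'
from h import *
for n,P in(("scene",dict(fob=(162,312,.016),hook=(195,322,.005),bar=(318,292,0),barT=(319,285,.045),post=(345,270,0),postT=(344,258,.052))),("side",dict(fob=(263,417,.016),hook=(300,400,.005),bar=(366,295,0),post=(366,267,0),postT=(367,247,.052)))):
    cm=cam(n)
    for k,(u,v,z) in P.items(): print(n,k,ray(cm,u,v,z).round(4))
cw=cam("wrist"); s=robot.get_state()
print("cam in tool",s["tool_rot"].T@(-cw[1].T@cw[2]-s["ee_pos"]),cw[1]@s["tool_rot"],cw[0]["fx"])
E
```

```text
scene fob [ 0.4555 -0.257   0.016 ]
scene hook [ 0.5094 -0.2356  0.005 ]
scene bar [ 0.6477 -0.0647  0.    ]
scene barT [ 0.6541 -0.0699  0.045 ]
scene post [6.624e-01 3.000e-04 0.000e+00]
scene postT [ 0.6613 -0.0049  0.052 ]
side fob [ 0.4535 -0.2596  0.016 ]
side hook [ 0.5096 -0.2391  0.005 ]
side bar [ 0.6496 -0.0687 -0.    ]
side post [ 0.6632 -0.0083  0.    ]
side postT [ 0.6623 -0.0024  0.052 ]
cam in tool [ 7.89895684e-02 -1.39112759e-05 -1.59872438e-01] [[-3.69292964e-04  9.99999910e-01 -2.08059051e-04]
 [-9.63151998e-01 -4.11644305e-04 -2.68957355e-01]
 [-2.68957416e-01  1.01068432e-04  9.63152064e-01]] 424.1010636959131
```

```bash
python3 - <<'E'
from h import *
cm=cam("side"); print("purple",ray(cm,428,285,0),ray(cm,430,259,0))
robot.move_ptp([0.475,-0.25,0.13],rot(0.37-np.pi/2))
cm,im=snap("wrist","w1"); np.savez("w1",R=cm[1],t=cm[2])
print(robot.get_state()["time"],proj(cm,[.455,-.258,.016]))
E
```

```text
purple [ 0.76459887 -0.0652145   0.        ] [ 0.78643149 -0.00877673  0.        ]
1.6333 (np.float64(325.28663195834815), np.float64(276.5700959619066))
```

View pics/w1.png

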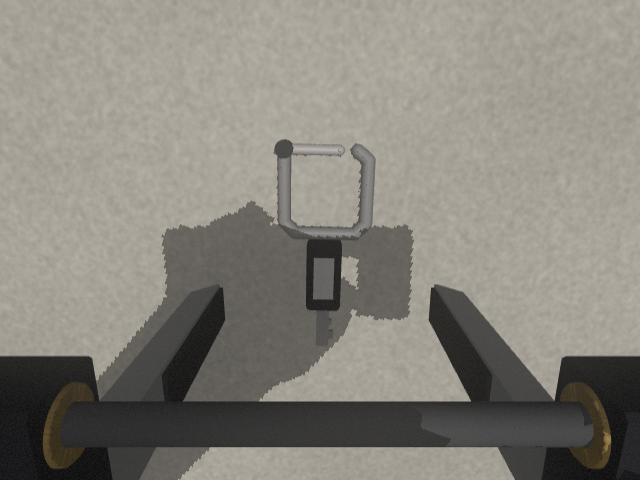

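The wrist view shows the fob's top spanning (306..342, 240..310), the gate hinge at (284,148) on the left and the nose at (362,155). The gate is shut, and the frame matches its description.

```bash
python3 - <<'E'
from h import *
cm=cam("wrist"); im=cv2.imread("pics/w1.png"); 
f=ray(cm,324,240,.016);r=ray(cm,324,310,.016); print("fob",(f+r)/2,np.linalg.norm(f-r),np.arctan2(*(f-r)[1::-1]))
a=ray(cm,306,275,.016);b=ray(cm,342,275,.016);print("w",np.linalg.norm(a-b),(a+b)/2)
h=ray(cm,284,148,.008);n=ray(cm,344,150,.008);d=n-h;print("gate",h,n,np.linalg.norm(d),np.arctan2(d[1],d[0])+np.pi/2)
l=[ray(cm,u,v,.008) for u,v in((285,165),(285,220),(368.5,165),(365,220))]
for i in(0,2):
    d=l[i]-l[i+1];print(np.arctan2(d[1],d[0]))
E
```

```text
fob [ 0.45516411 -0.25702033  0.016     ] 0.05085266731849657 0.36632808135362604
w 0.02465858567087016 [ 0.45572274 -0.25680644  0.016     ]
gate [ 0.52531216 -0.20224109  0.008     ] [ 0.53814653 -0.23907324  0.008     ] 0.03900420833845785 0.3352984103319292
0.3416053180381028
0.3300887015274315
```

```bash
python3 - <<'E'
from h import *
R=rot(0.342-np.pi/2)
robot.move_ptp([.4555,-.257,.06],R)
robot.gripper_to(.06)
robot.move_linear([.4555,-.257,.022],velocity=.08)
robot.gripper_to(.0); s=robot.get_state(); print("open",s["opening"])
robot.move_linear([.4555,-.257,.07],velocity=.15)
th=-.17; d=np.array([np.cos(th),np.sin(th)])
p=np.array([.651,-.068])-.125*d
robot.move_ptp([*p,.07],rot(th-np.pi/2))
s=robot.get_state(); print(s["opening"],s["time"],s["ee_pos"],s["force"])
cm,im=snap("wrist","w2")
for q in([.651,-.068,0],[.651,-.068,.046]): print(proj(cm,q))
E
```

```text
open 0.023826984848086905
0.02350848099413514 5.3583 [ 0.52725006 -0.04786574  0.06925371] [ 0.93182267 -0.5307652  -1.26676567]
(np.float64(324.91135594000053), np.float64(26.815632575378316))
(np.float64(324.5487737989331), np.float64(0.2898058861172217))
```

View pics/w2.png

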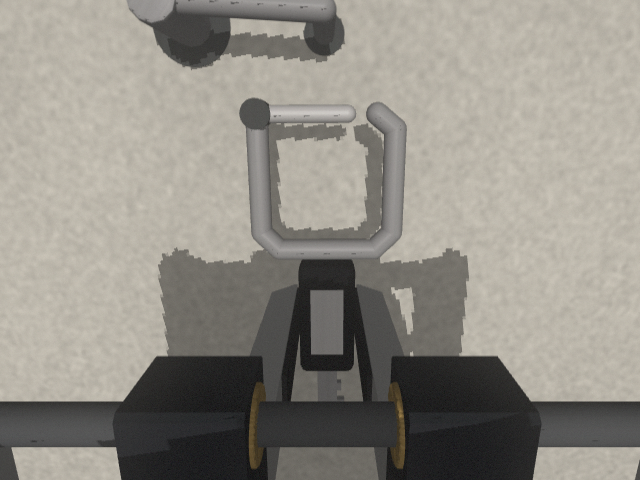

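The wrist view shows the key held square, gate shut, with the hinge at (255,113) and the gate tip at (352,114). The slim bar's foot is a dark disc centred near (324,34), in line with the hook's middle. The post's foot is near (193,30).

```bash
python3 - <<'E'
from h import *
cm=cam("wrist"); s=robot.get_state(); T=s["tool_rot"];e=s["ee_pos"]
b=ray(cm,324,34,0.003); po=ray(cm,193,30,0.003); print("bar",b,"post",po,np.linalg.norm(b-po))
bt=ray(cm,332,9,.046);pt=ray(cm,153,3,.05);print("barbend",bt,"postT",pt)
for nm,(u,v,z) in dict(hinge=(255,113,.055),tip=(354,114,.055),back=(327,249,.055),bar=(324,34,.003)).items():
    q=T.T@(ray(cm,u,v,z)-e); print(nm,(q*1000).round(1))
E
```

```text
bar [ 0.64743731 -0.0676193   0.003     ] post [ 0.65999839 -0.00527869  0.003     ] 0.06359349748296808
barbend [ 0.64761339 -0.0710274   0.046     ] postT [ 0.66022883 -0.00439069  0.05      ]
hinge [ 83.6 -28.4  14.3]
tip [83.2 10.5 14.4]
back [27.9 -0.1 14.4]
bar [121.7  -1.5  66.3]
```

```bash
python3 - <<'E'
from h import *
s=robot.get_state(); e=s["ee_pos"]; d=np.array([np.cos(-.17),np.sin(-.17),0])
p=np.array([e[0],e[1],.0245]); print(robot.move_linear(p,velocity=.1,threshold=20))
robot.pause(.2); f0=robot.get_state()["force"]
hit=robot.move_linear(p+d*.0865,velocity=.04,threshold=18)
robot.pause(.3); s=robot.get_state(); print(hit,(s["ee_pos"]-p)@d,s["ee_pos"],s["force"]-f0,s["time"],s["opening"])
cm,im=snap("wrist","w3")
E
```

```text
False
False 0.08630790277700355 [ 0.61235215 -0.06307611  0.02444244] [-4.38889261  0.34621315  1.18886536] 8.8333 0.02331165216594355
```

View pics/w3.png

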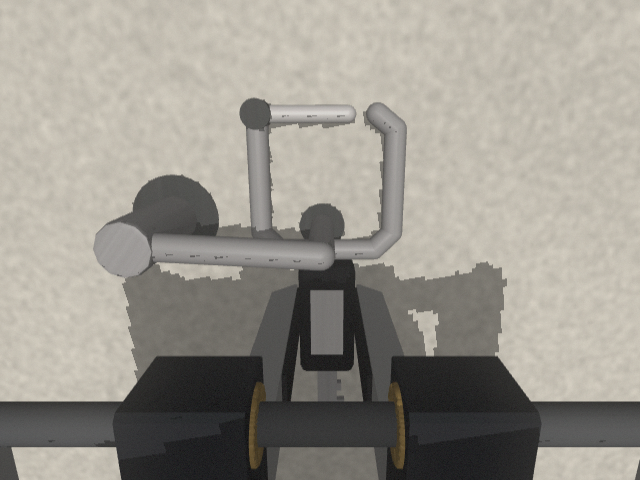

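The wrist view shows the gate shut, lying straight from (255,113) to (352,114). The slim bar's foot, near (322,224), is inside the frame next to the hook's back. I'll back off a few mm, set it down, release and check.

```bash
python3 - <<'E'
from h import *
e=robot.get_state()["ee_pos"]; d=np.array([np.cos(-.17),np.sin(-.17),0])
p=e-d*.010; robot.move_linear(p,velocity=.05,threshold=15)
p[2]=.0218; print(robot.move_linear(p,velocity=.03,threshold=15))
robot.gripper_to(.05); p[2]=.17; robot.move_linear(p,velocity=.12); robot.pause(.5)
cm,im=snap("wrist","w4"); snap("scene","s4"); s=robot.get_state(); print(s["time"],s["force"],s["opening"])
E
```

```text
False
12.075 [-1.07230712  0.12593761 -0.75351589] 0.04999982661844757
```

View pics/w4.png

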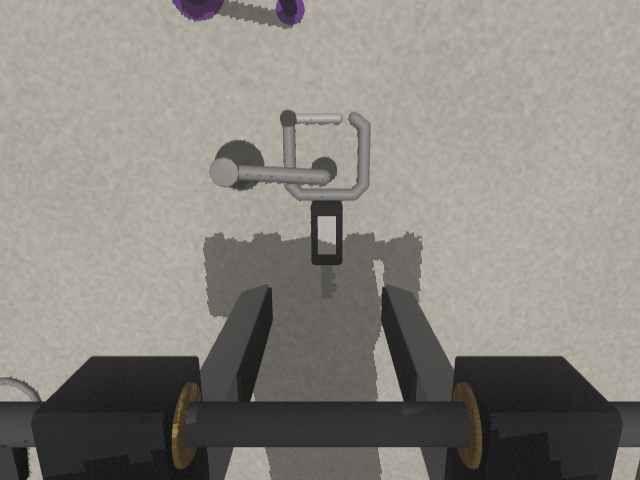

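The wrist view shows the key released on the bench with its fob at (327,233). The gate is shut, from (288,118) to (341,118), and the bar's foot is inside the frame at (324,167). Next is a numeric check, then hand-in.

```bash
python3 - <<'E'
from h import *
cm=cam("wrist"); f=ray(cm,327,201,.016); r=ray(cm,327,265,.016); c=(f+r)/2; h=ray(cm,288,118,.008); t=ray(cm,341,118,.008)
x=(f-r)/np.linalg.norm(f-r); y=np.array([-x[1],x[0],0]); b=ray(cm,324,168,.003)
print("foblen",np.linalg.norm(f-r)*1e3,"bar in clip",(b-c)@x*1e3,(b-c)@y*1e3,"gate x,y hinge/tip",[(round(q@x*1e3),round(q@y*1e3)) for q in(h-c,t-c)])
a=cv2.imread("pics/scene0.png").astype(int);s=cv2.imread("pics/s4.png").astype(int)
print("ring key diff",abs(a-s)[110:160,305:360].max())
robot.sign_off()
E
```

```text
foblen 50.356477123722556 bar in clip 48.32113725058123 2.273730177841889 gate x,y hinge/tip [(85, 28), (85, -10)]
ring key diff 118
the job is handed in; nothing more can be done
```

The ring key area changed between the two scene pictures, so I'm checking whether that is just the arm in view.

View pics/s4.png

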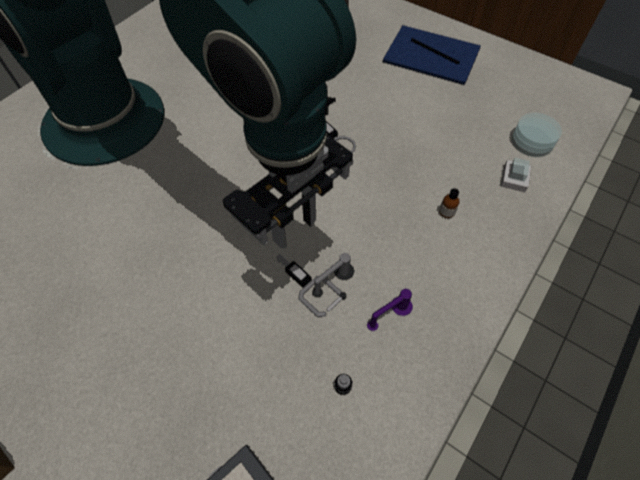

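The snap-hook key is clipped onto the grey bench eye, lying on the bench and released. I handed the job in just after 12 s; no verdict was reported.

- **Last check (wrist camera, after release):** the slim bar is at about x = 48 mm, y = 2 mm in the clip's frame. The gate is straight across the mouth, with its hinge at (85, 28) and its tip at (85, -10) mm, so it is shut. The fob measures 50.4 mm at its lying-flat height, which fits a key flat on the bench. I measured neither the tilt nor the clip's speed directly.
- **Clear of the key:** the fingers are open and about 15 cm above it.
- **Check that failed:** my automatic picture comparison for the ring key showed a change (118 grey levels). The final scene picture shows the arm in front of it there. The rim of its ring is still visible about where it was at the start, near pixel (343,142), and the gripper was never lowered near it.

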